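# Hook the filter hatch down with the pole

### The job

Open the filter hatch high on the front of the spray bench's extraction hood, with the hook pole only and no hand on the hood, because the headlamp shell below it is still wet and must not be touched. Take the pole from its wooden rest, put its hook through the eye on the hatch, and ease the hatch down under control, without yanking or forcing it, until its stay clicks into the hold-open catch and keeps it there. Then unhook the pole and lay it gently back in both forks of its rest, as it lay, leaving the other things on the bench where they are.

Things in the scene. Friction and masses are not known exactly. Their poses are not given: they have to be found in the camera images.
- hood: Grey extraction hood on the bench, 220 deep (x) x 340 wide (y) x 360 high, fixed; louvres below, white hatch above. Origin: centre of its underside; x points from the front into the hood (the hatch faces -x), y along the front, parallel to the hinge. A steel quadrant stay stands up to 130 out from the front at y +145, beside the hatch's +y edge.
- hatch (a joint): Opening angle of the white hatch (rad): 0 shut (upright), growing as its top swings out and down to the hood's front; range 1.3. Panel 260 wide, 158 high, 12 thick, 0.4 to 0.75 kg. Its stiff hinge (1 to 3 N of pull at the eye) holds it wherever it is left. A spring roller keeps it shut: about 12 N of pull along the eye's path, within the first 0.04 rad, frees it; past 0.14 rad the roller is clear.
- hinge (a point): Middle of the hatch's hinge line, fixed on the hood at x -119, y 0, z 170 in its frame. Hold-open catch: a dark block clamped on the quadrant by the last user, so that the hatch seats somewhere from 0.70 to 1.11 rad (not measured: feel for it). Over 0.06 rad the pull at the eye climbs from 6 to about 13 N, then the stay pin clicks in, 0.04 rad on, against a hard stop, and cannot slip back.
- eye (a point): Centre of the brass eye on the hatch: a ring of 8 mm wire, 20 clear inside, 36 outside, its hole running along the hinge line (the hood's y). It moves with the hatch, at 133 from the hinge line; with the hatch shut it lies 36 in front of the hatch's middle plane and 128 above the hinge. Axes: the hatch's (the hood's when shut). Pull or push on it with 28 N at most.
- pole: Hook pole, 0.13 to 0.21 kg, 270 long: square wooden handle 18 x 18, 8 mm steel rod, right-angle hook. Origin: grip point, on the pole's centre line near its balance point. x along the pole to the hook: handle from x -100 to +35, ferrule to +45, rod to x +160, where the hook pin (8 mm thick, round end) sticks out along +y, y 0 to 38. In the rest its y lies level, z up.
- hook (a point): Middle of the hook pin, at x +160, y +20, z 0 in the pole's frame. Axes: those of the pole.
- rest: Wooden rest for the pole, fixed: base 240 x 70 x 12 with two flared forks, at x -75 (floor z 71, 23 wide, for the handle) and x +90 (floor z 76, 12 wide, for the rod), mouths ending at about z 108. Origin: centre of the base's underside; x towards the hook end. The lying pole's origin is at about x 0, y 0, z 80, its axes as the rest's.
- headlamp: Freshly sprayed dark red headlamp shell, dome 148 across, 71 high, lying on a round steel turntable (170 across, top at z 22) close before the hood. Wet: not to be touched. Origin: centre of its underside.
- tape_roll: Yellow masking-tape roll, 90 across, 25 high, lying flat. Origin: centre of its underside.
- filler_cap: Aluminium filler cap, 60 across, 28 high. Origin: centre of its underside.
- sanding_block: Cork sanding block 100 x 55 x 30. Origin: centre of its underside.
- paint_tin: Steel paint tin, 86 across, 110 high. Origin: centre of its underside.
- mix_cup: White mixing cup, 76 across, 85 high. Origin: centre of its underside.
- spray_gun: Green spray gun with aluminium cup, lying on its side, about 240 x 140, 55 high. Origin: about its middle, on the bench.
Mind the look-alikes: they are no part of the job. Leave any yellow look-alike of the rest alone.

How it is judged:
By the outcome, as a careful person would: the job done as asked, in the order asked, and still so for the second after the job is handed in, with the robot touching nothing.
It also fails if it takes over 72 s, if anything falls off the work surface, if the arm or the gripper's body presses on something with over 40 N, if the wrist force passes 120 N, or if a joint passes its speed limit or range.

### The arm

A 6-joint arm with a two-finger parallel gripper is mounted at the origin on the work surface. World frame = base frame: x ahead of the robot, y to its left, z up, the work surface at z = 0. Lengths are in mm, angles in rad, forces in N, time in s.
With the tool pointing down it reaches from about 400 to 925 mm from the base axis. Payload 12.5 kg.
Tool frame: the origin (TCP) lies between the finger pads; the fingertips stand 11 mm ahead of it and the grasp point (between the pads) lies 8 mm behind it (env.tip_extent is the distance from the TCP to the fingertips, in mm); x points along the fingers, z is the direction in which the jaws open and shut, and the axes are right-handed (so a half turn about x gives the same grasp; the last joint's range is limited). The gripper opens to 95 mm and grips with 3 to 60 N. Pads are 20 mm wide; open, the fingers measure 119 mm over their backs; the gripper's body (75 mm by 180 mm) begins 59 mm behind the grasp point.
Start: joints at [1.01, 0.491, 1.559, -0, 1.092, -0.106], TCP at [274.538, 561.493, 225.661] pointing down, gripper open.
Joint ranges: [-3.1, 3.1], [-0.84, 2.19], [0.05, 2.79], [-1.13, 4.28], [0.06, 2.93], [-2.69, 2.69]. Speed limits (rad/s): [2.22, 2.22, 2.79, 3.14, 3.14, 3.14].

### API

Orientations are given as [roll, pitch, yaw] about the fixed x, y, z axes, in that order (R = Rz(yaw) Ry(pitch) Rx(roll)).
In Python, from cell import status, imaging, env gives the robot as it stands. The module is installed in compiled form; this text tells all that it offers.
- The arm moves only by the tool apply_moves, never from a script. Its argument "increments" is a list of rows, each a list of 5 numbers: the closure, from 0 (fully open) to 1 (shut), then the shift along the tool's x, y, z in mm, then the turn about the tool's x in degrees. A call has 1 to 10 rows; each row shifts and turns the commanded pose from where the row before left it, along the tool's axes as they then stand; what a row does not reach is not made up. A row lasts 1/10 s, in which the tool goes at most 50 mm and 8.59 degrees, less where a joint would pass 70% of its speed; a pose out of reach is approached as far as the arm can. A call with a gripper value outside its range is refused whole. The fingers move at their own pace and stop on an object; the grip force is fixed at half the most. Time passes only in rows, so rows that do not move let the fingers close. It gives the time, the measured TCP pose, the force and the opening at its end, in the units of the state.
- status.state(): the state, without advancing time (a new reading comes with each control period).
- imaging.read_camera(name): name is "scene" or "top" or "wrist"; returns a dict with "pixels" (480x640x3 uint8, red, green, blue), "fovy" (degrees; the focal length in pixels is half the picture's height over the tangent of half this angle, whatever the lens; pixels are square), "cx", "cy" (the principal point, pixels), "distortion" ([k1, k2, p1, p2, k3] as OpenCV has them; the pictures are not rectified), "R" (3x3) and "t" (3): a world point X has camera coordinates R X + t. Camera axes: x right, y down, z forward; pixel columns grow to the right and rows downward; lengths in mm; the calibration is good to about 2 mm. A picture is of the moment at which its call begins. There is no depth.
- env.job_done(): hands the job in, once; it reports no verdict.
The state is a dict: "t": time; "joints": joint angles; "qvel": joint speeds; "tau": joint torques, N m; "eef_pos": TCP position; "tcp_rot": TCP orientation; "ft_force": force on the tool from outside, world axes, zero at the start; "moment": the same for the moment, N m; "opening": opening from 0.0 (shut) to 1.0 (fully open).
Only numpy, scipy, OpenCV 4.12 (cv2) and the standard library are available. Lean on these libraries where they do the work, as an engineer would, in place of code of your own. Each camera call takes 0.05 s, during which the arm holds its last target. There are 200 camera calls.

## Working session

There is one attempt and no reset: what is moved stays moved. The work goes in short steps, Python scripts to look and compute and a tool call to move; the robot and the scene stay as the last step left them, time stands still between calls to the robot, and variables do not carry over. Pictures are saved under pics/ and viewed, about 8 in all and at most 12, crops included, and the job is handed in when it is done.

Besides the shell and the picture viewer there is one more tool, called after "Emit:" as name(argument=value, ...) on one line, values as JSON. apply_moves: Moves the arm, as the interface text tells. Its arguments: {"type":"object","properties":{"increments":{"type":"array"}},"required":["increments"]}

```bash
mkdir -p pics; ls; python3 - <<'E'
from cell import status, imaging, env
import cv2,numpy as np,pickle
s=status.state(); print(s)
for n in ["scene","top","wrist"]:
    c=imaging.read_camera(n); pickle.dump(c,open(f'pics/{n}0.pkl','wb'))
    cv2.imwrite(f'pics/{n}0.png',c['pixels'][:,:,::-1])
    print(n,c['fovy'],c['cx'],c['cy'],c['distortion'],(-c['R'].T@c['t']).round(),c['R'].round(3).tolist())
E
```

```text
pics
{'t': 0.0, 'joints': array([ 1.01040462e+00,  4.91559353e-01,  1.55945145e+00, -4.24524040e-06,
        1.09170447e+00, -1.05585632e-01]), 'qvel': array([ 0.0008995 , -0.00108147,  0.00119096, -0.00156144,  0.0007441 ,
       -0.00106266]), 'tau': array([ 7.96559380e-04, -6.12664962e+01, -2.58180213e+01,  6.92553283e-02,
        4.82687820e-02, -1.20175469e-04]), 'eef_pos': array([274.40236575, 561.28050562, 225.06118418]), 'tcp_rot': array([ 3.03936086,  1.5696737 , -2.12783224]), 'ft_force': array([ 0.96287243,  0.49942366, -0.04975021]), 'moment': array([0.01459811, 0.00503186, 0.02951398]), 'opening': 1.0016474448811594}
scene 56.591077914973916 316.57534160923257 246.3008583360543 [0.03276212 0.         0.         0.         0.        ] [1044.  510.  674.] [[-0.767, 0.641, 0.024], [0.331, 0.428, -0.841], [-0.549, -0.637, -0.541]]
top 57.771054702444474 318.37511427042386 237.77142721713156 [-0.09104913  0.          0.          0.          0.        ] [ 434.  -27. 1039.] [[-0.027, -1.0, -0.0], [-0.99, 0.027, -0.138], [0.138, -0.003, -0.99]]
wrist 66.42861525827041 313.7380486014455 237.71276716244097 [-0.00383733  0.          0.          0.          0.        ] [212. 592. 386.] [[0.44, 0.898, -0.001], [0.869, -0.426, 0.251], [0.225, -0.111, -0.968]]
```

View pics/scene0.png

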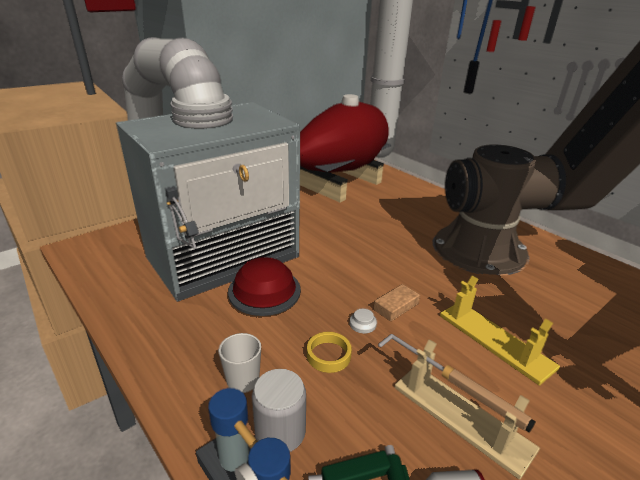

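View pics/top0.png

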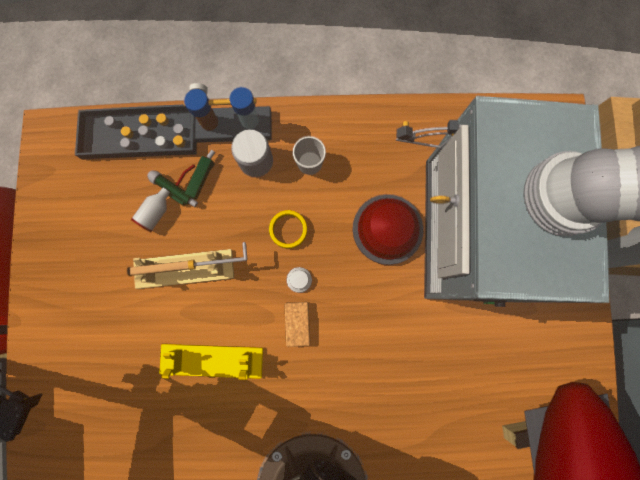

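The scene view shows the hood (eye at about 243,173) and the pole in the wooden rest (about 460,400). A yellow look-alike rest sits at (500,330). In the top view the pole runs from (129,271) to the hook at (244,250), the yellow rest is at (212,362), and the eye is at about (440,199).

Candidates for the pole's rest are the wooden one at top (183,268), which holds the pole, and the yellow empty one at (212,362). I choose the wooden one. I'll check it in a close crop.

```bash
python3 - <<'E'
import cv2,numpy as np,pickle
t=cv2.imread('pics/top0.png'); s=cv2.imread('pics/scene0.png')
a=cv2.resize(t[235:300,115:265],None,fx=5,fy=5,interpolation=cv2.INTER_CUBIC)   #750x325
b=cv2.resize(t[170:230,410:480],None,fx=4.5,fy=4.5,interpolation=cv2.INTER_CUBIC) #315x270
c=cv2.resize(s[140:250,150:290],None,fx=2.45,fy=2.45,interpolation=cv2.INTER_CUBIC)
o=np.zeros((600,760,3),np.uint8); o[:325,:750]=a;o[328:598,:315]=b;h,w=c.shape[:2];o[328:328+h,330:330+w]=c[:270]
cv2.imwrite('pics/crop1.png',o)
E
```

```text
(no output)
```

View pics/crop1.png

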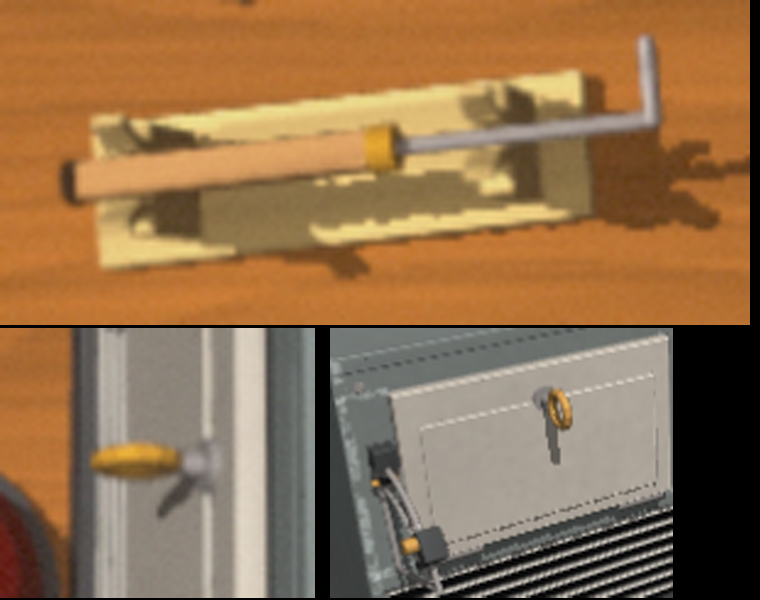

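```bash
cat > h.py <<'E'
import cv2,numpy as np,pickle
def ray(c,px):
    f=240/np.tan(np.radians(c['fovy'])/2)
    K=np.array([[f,0,c['cx']],[0,f,c['cy']],[0,0,1]])
    u=cv2.undistortPoints(np.array([[px]],float),K,np.array(c['distortion']))[0,0]
    return -c['R'].T@c['t'], c['R'].T@np.array([u[0],u[1],1])
def plane(c,px,z):
    o,d=ray(c,px); return o+d*(z-o[2])/d[2]
def tri(c1,p1,c2,p2):
    o1,d1=ray(c1,p1);o2,d2=ray(c2,p2)
    s=np.linalg.lstsq(np.c_[d1,-d2],o2-o1,rcond=None)[0]
    a,b=o1+s[0]*d1,o2+s[1]*d2; return (a+b)/2,np.linalg.norm(a-b)
def proj(c,X):
    f=240/np.tan(np.radians(c['fovy'])/2)
    K=np.array([[f,0,c['cx']],[0,f,c['cy']],[0,0,1]])
    return cv2.projectPoints(np.array([X],float),cv2.Rodrigues(c['R'])[0],np.array(c['t'],float),K,np.array(c['distortion']))[0][0,0]
T,S,W=[pickle.load(open(f'pics/{n}0.pkl','rb')) for n in('top','scene','wrist')]
E
python3 - <<'E'
from h import *
np.set_printoptions(precision=1,suppress=True)
print('eye',tri(T,(440.2,199.3),S,(243.5,172.7)))
a=plane(T,(127.4,271.4),80);f=plane(T,(191.2,264.6),80);k=plane(T,(245.4,259.0),80);p=plane(T,(244,242.6),80)
print('pole',a,f,k,p,np.linalg.norm(k-a),np.linalg.norm(k-f),np.linalg.norm(p-k),np.arctan2(*(k-a)[1::-1]))
for n,i in(('T',T),('S',S)):
    g=cv2.cvtColor(i['pixels'],cv2.COLOR_RGB2HSV)
    if n=='T':
        m=cv2.inRange(g,(18,150,120),(32,255,255));print([ (x[:4],x[4]) for x in cv2.connectedComponentsWithStats(m)[2] if x[4]>15])
c=[tri(T,t,S,s) for t,s in(((478,98),(119,122)),((470,298),(298,123)))];print(c)
# hinge dir by hood top edges on z=360 from top view (Hough/line fit of hood top blue-grey)
g=T['pixels'].astype(int);print(g[110:290:30,455:485:3].sum(2)//3)
E
```

```text
eye (array([ 599.9, -245.1,  296.9]), np.float64(0.3734093473596759))
pole [503.2 400.6  80. ] [515.2 254.6  80. ] [524.6 133.1  80. ] [561.4 136.   80. ] 268.36929666826603 121.9026871258813 36.87402440866076 -1.4906565793238533
[(array([  0,   0, 640, 480], dtype=int32), np.int32(303134)), (array([209,  99,  21,   6], dtype=int32), np.int32(76)), (array([156, 113,  10,  10], dtype=int32), np.int32(72)), (array([139, 114,  10,  10], dtype=int32), np.int32(72)), (array([403, 121,   5,   5], dtype=int32), np.int32(21)), (array([121, 127,  10,   9], dtype=int32), np.int32(71)), (array([173, 135,  10,  10], dtype=int32), np.int32(72)), (array([430, 196,  19,   7], dtype=int32), np.int32(78)), (array([268, 210,  39,  39], dtype=int32), np.int32(525)), (array([188, 260,   6,  10], dtype=int32), np.int32(54)), (array([159, 343, 104,  37], dtype=int32), np.int32(3018))]
[(array([ 774.7, -308.7,  400.7]), np.float64(67.76171186806873)), (array([ 431.6, -267.2,  363.3]), np.float64(12.217773831400796))]
[[109 108 109 103 105 106 105 126 142 138]
 [163 133 153 206 192  85  95 102 141 143]
 [182 131 140 203 194  83  95 100 142 143]
 [143 158 135 208 201  75  94  99 144 142]
 [168 135 142 210 199  79  94  98 141 140]
 [170 138 144 210 199  75  93  96 141 144]]
```

```bash
python3 - <<'E'
import cv2,numpy as np
t=cv2.imread('pics/top0.png'); s=cv2.imread('pics/scene0.png')
a=cv2.resize(t[85:310,390:500],None,fx=2.6,fy=2.6,interpolation=cv2.INTER_CUBIC)
b=cv2.resize(s[95:300,110:310],None,fx=2.5,fy=2.5,interpolation=cv2.INTER_CUBIC)
o=np.zeros((600,800,3),np.uint8); o[:a.shape[0],:a.shape[1]]=a;o[:b.shape[0],290:290+b.shape[1]]=b
cv2.imwrite('pics/crop2.png',o)
E
```

```text
(no output)
```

View pics/crop2.png

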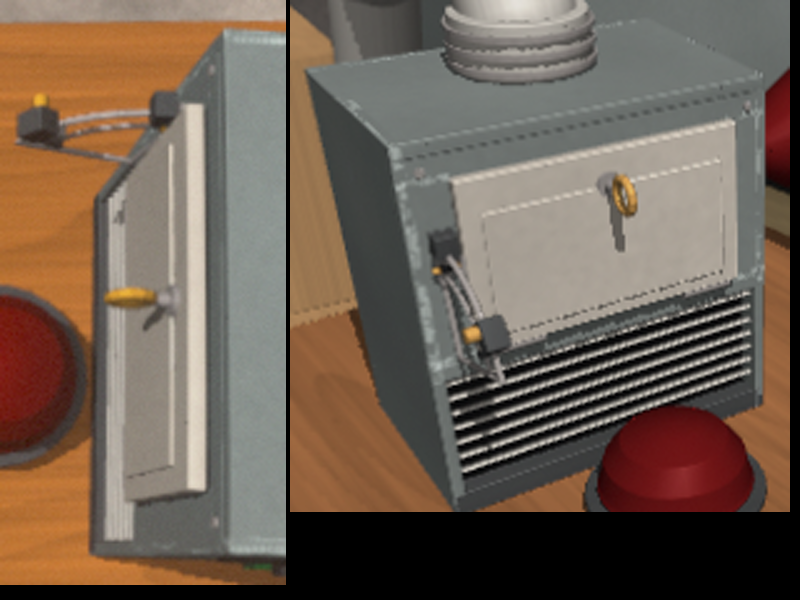

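```bash
cat >> h.py <<'E'
from scipy.spatial.transform import Rotation as Rn
def tool(s): return Rn.from_euler('xyz',s['tcp_rot']).as_matrix()
E
python3 - <<'E'
from h import *
from cell import status
np.set_printoptions(precision=3,suppress=True)
for z,p,q in((360,(476.2,97),(475.4,297.7)),(328,(468.5,124.6),(469.2,273.5))):
    a,b=plane(T,p,z),plane(T,q,z);print(a,b,np.linalg.norm(a-b),np.arctan2((a-b)[1],(a-b)[0]))
s=status.state();R=tool(s);print(R)
d=np.array([513.3,274.2,170])-s['eef_pos'];print('tool shift',R.T@d)
for py in(np.array([.997,.08,0]),):
    for sg in(1,-1): 
        t=sg*py; z=R[:,2];ang=np.arctan2(np.dot(np.cross(z,t),R[:,0]),z@t);print('turn deg about tool x',np.degrees(ang))
def c(px,py,z): return plane(T,(px,py),z)
print('lamp',c(388,229,50),'tape',c(288,229,25),'cap',c(299,280,28),'block',c(297,325,30))
E
```

```text
[ 761.764 -302.168  360.   ] [ 427.322 -272.587  360.   ] 335.7474379700358 -0.08822203646563131
[ 725.43  -296.262  328.   ] [ 467.003 -276.455  328.   ] 259.1851063626751 -0.07649462259612838
[[-0.    -0.898  0.439]
 [-0.001  0.439  0.898]
 [-1.     0.    -0.001]]
tool shift [  55.305 -340.707 -152.972]
turn deg about tool x 59.354525699523386
turn deg about tool x -120.64547430047661
lamp [ 588.074 -191.23    50.   ] tape [598.296  40.99   25.   ] cap [477.454  17.405  28.   ] block [374.706  24.149  30.   ]
```

Emit:
apply_moves(increments=[[0,6,-38,-17,0],[0,6,-38,-17,0],[0,6,-38,-17,0],[0,6,-38,-17,0],[0,6,-38,-17,0],[0,6,-38,-17,0],[0,6,-38,-17,0],[0,6,-38,-17,0],[0,6,-37,-17,0],[0,0,0,0,8]])

```text
t: 1.15
eef_pos: [516.0, 270.8, 170.6]
tcp_rot: [3.088, 1.57, -2.222]
ft_force: [-0.9, 0.4, -0.6]
opening: 1.001
```

Emit:
apply_moves(increments=[[0,0,0,0,8.5],[0,0,0,0,8.5],[0,0,0,0,8.5],[0,0,0,0,8.5],[0,0,0,0,8.5],[0,0,0,0,8.5],[0,0,0,0,0],[0,0,0,0,0]])

```text
t: 1.95
eef_pos: [513.6, 274.2, 171.6]
tcp_rot: [3.045, 1.571, 3.136]
ft_force: [-0.0, 0.0, -0.1]
opening: 1.0
```

```bash
python3 - <<'E'
from h import *
from cell import status,imaging
np.set_printoptions(precision=3,suppress=True)
W=imaging.read_camera('wrist');s=status.state();pickle.dump(W,open('pics/w1.pkl','wb'))
cv2.imwrite('pics/w1.png',W['pixels'][:,:,::-1]);print(s['t'],s['eef_pos'],s['joints']);print(tool(s))
print([proj(W,X) for X in((511.7,294.1,80),(524.5,134.6,80),(513.3,274.2,80))])
E
```

```text
2.0 [513.615 274.242 171.549] [0.377 0.49  1.727 0.    0.925 0.287]
[[-0.    -0.09   0.996]
 [ 0.     0.996  0.09 ]
 [-1.     0.    -0.   ]]
[array([313.025, 217.143]), array([311.174, 411.142]), array([312.767, 244.615])]
```

View pics/w1.png

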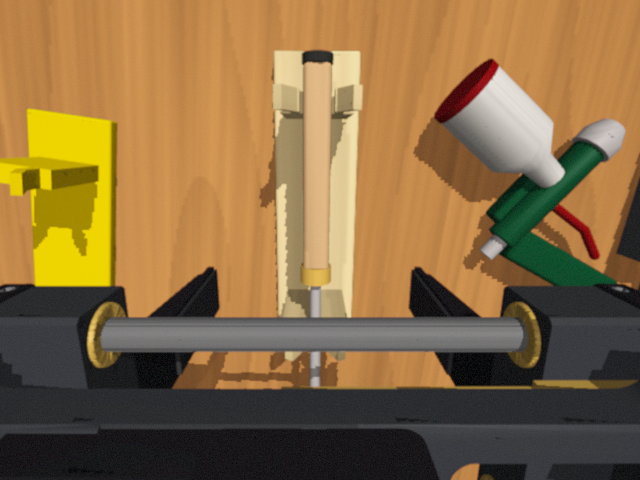

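The wrist view shows the pole handle with its butt at (317,57) and its ferrule at (315,273), which matches the prediction to about 2 mm. The wooden rest is confirmed, with the yellow one off to the left. I'll descend and grip.

Emit:
apply_moves(increments=[[0,20,0,2,0],[0,25,0,0,0],[0,25,0,0,0],[0,20,0,0,0],[0,9.5,0,0,0],[0,0,0,0,0],[1,0,0,0,0],[1,0,0,0,0],[1,0,0,0,0],[1,0,0,0,0]])

```text
t: 3.0
eef_pos: [515.9, 274.5, 72.8]
tcp_rot: [0.343, 1.57, 0.43]
ft_force: [-0.2, -0.2, 0.9]
opening: 0.721
```

Emit:
apply_moves(increments=[[1,0,0,0,0],[1,0,0,0,0],[1,0,0,0,0],[1,0,0,0,0],[1,0,0,0,0]])

```text
t: 3.5
eef_pos: [515.7, 274.4, 72.1]
tcp_rot: [1.965, 1.571, 2.051]
ft_force: [-1.4, 0.1, -0.4]
opening: 0.301
```

Emit:
apply_moves(increments=[[1,0,0,0,0],[1,0,0,0,0],[1,0,0,0,0],[1,0,0,0,0]])

```text
t: 3.9
eef_pos: [515.6, 274.4, 72.1]
tcp_rot: [2.458, 1.571, 2.544]
ft_force: [-0.2, 0.7, 0.5]
opening: 0.186
```

Emit:
apply_moves(increments=[[1,-5,0,0,0],[1,-12,0,0,0],[1,-25,0,0,0],[1,-35,0,0,0],[1,-40,0,0,0],[1,-40,0,0,0],[1,-35,0,0,0],[1,-20,0,0,0],[1,-5,0,0,0],[1,0,0,0,0]])

```text
t: 4.9
eef_pos: [515.5, 274.4, 289.8]
tcp_rot: [0.356, 1.57, 0.442]
ft_force: [-0.0, 0.6, -1.6]
opening: 0.185
```

Emit:
apply_moves(increments=[[1,0,-10,0,0],[1,0,-25,1,0],[1,0,-35,2,0],[1,0,-45,2,0],[1,0,-45,2,0],[1,0,-45,2,0],[1,0,-45,2,0],[1,0,-40,1,0],[1,0,-25,1,0],[1,0,-13,0,0]])

```text
t: 5.9
eef_pos: [556.4, -53.7, 287.7]
tcp_rot: [2.906, 1.568, 2.99]
ft_force: [0.2, 0.8, -2.4]
opening: 0.191
```

Emit:
apply_moves(increments=[[1,0,0,0,2],[1,0,0,0,4],[1,0,0,0,3],[1,0,0,0,0.7],[1,0,0,0,0],[1,0,0,0,0]])

```text
t: 6.5
eef_pos: [556.7, -51.0, 288.8]
tcp_rot: [2.798, 1.57, 2.716]
ft_force: [-0.5, -1.0, -1.6]
opening: 0.191
```

```bash
python3 - <<'E'
from h import *
from cell import status,imaging
np.set_printoptions(precision=3,suppress=True)
s=status.state();print(s['t'],s['eef_pos'],s['ft_force'],s['opening']);print(tool(s))
for n in('top','scene'):
    W=imaging.read_camera(n);pickle.dump(W,open(f'pics/{n}2.pkl','wb'))
    cv2.imwrite(f'pics/{n}2.png',W['pixels'][:,:,::-1])
R=tool(s);G=s['eef_pos']+[0,0,8];py=R[:,2];px=-R[:,1]
for l in((160-20)*px,140*px+38*py,140*px+20*py):
    print(G+l,proj(T,G+l),proj(S,G+l))
t=cv2.imread('pics/top2.png'); u=cv2.imread('pics/scene2.png')
a=cv2.resize(t[160:260,330:460],None,fx=3,fy=3,interpolation=cv2.INTER_CUBIC)
b=cv2.resize(u[130:230,200:330],None,fx=3,fy=3,interpolation=cv2.INTER_CUBIC)
cv2.imwrite('pics/crop3.png',np.hstack([a,b]))
E
```

```text
6.5 [556.724 -50.984 288.836] [-0.491 -0.985 -1.598] 0.1913142181660068
[[-0.     0.081  0.997]
 [ 0.     0.997 -0.081]
 [-1.     0.    -0.001]]
[ 545.333 -190.52   296.81 ] [411.234 230.869] [280.196 174.936]
[ 583.207 -193.612  296.791] [411.737 209.407] [264.129 178.984]
[ 565.267 -192.147  296.8  ] [411.505 219.533] [271.823 177.046]
```

View pics/crop3.png

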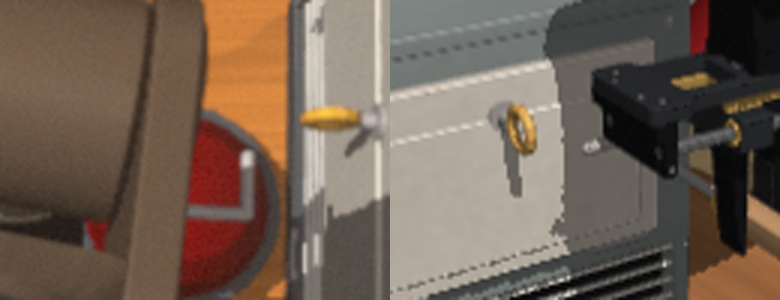

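The top view puts the pin tip at (412,211) and the corner at (412,232). In the scene view the tip is at (266,179). Both agree with prediction to within 2 mm, and the eye has not moved. Next I advance in front of the eye, to its -y side.

Emit:
apply_moves(increments=[[1,0,-8,0,0],[1,0,-14,0,0],[1,0,-14,0,0],[1,0,-9,0,0],[1,0,-4,0,0],[1,0,0,0,0],[1,0,0,0,0]])

```text
t: 7.3
eef_pos: [552.8, -100.1, 289.1]
tcp_rot: [1.835, 1.571, 1.752]
ft_force: [-0.5, 0.2, -1.9]
opening: 0.188
```

```bash
python3 - <<'E'
from h import *
from cell import status,imaging
np.set_printoptions(precision=2,suppress=True)
s=status.state();print(s['t'],s['eef_pos'],s['ft_force'],s['opening'])
for n in('top','scene'):
    W=imaging.read_camera(n);pickle.dump(W,open(f'pics/{n}3.pkl','wb'))
    cv2.imwrite(f'pics/{n}3.png',W['pixels'][:,:,::-1])
R=tool(s);G=s['eef_pos']+[0,0,8];py=R[:,2];px=-R[:,1]
E=np.array([600,-245.1,297]);d=E-(G+140*px+20*py);print('eye-hook in px,py,z',d@px,d@py,d[2])
for l in(140*px,140*px+34*py): print(proj(T,G+l),proj(S,G+l))
t=cv2.imread('pics/top3.png'); u=cv2.imread('pics/scene3.png')
a=cv2.resize(t[175:245,400:465],None,fx=6,fy=6,interpolation=cv2.INTER_CUBIC)
b=cv2.resize(u[145:215,220:285],None,fx=6,fy=6,interpolation=cv2.INTER_CUBIC)
cv2.imwrite('pics/crop4.png',np.hstack([a,b]))
E
```

```text
7.3 [ 552.77 -100.05  289.09] [-0.45  0.19 -1.87] 0.18819629228474688
eye-hook in px,py,z 0.6142885646519692 39.132791201106244 -0.061625770151295
[439.33 232.51] [268.31 166.86]
[439.63 213.32] [254.24 170.18]
```

View pics/crop4.png

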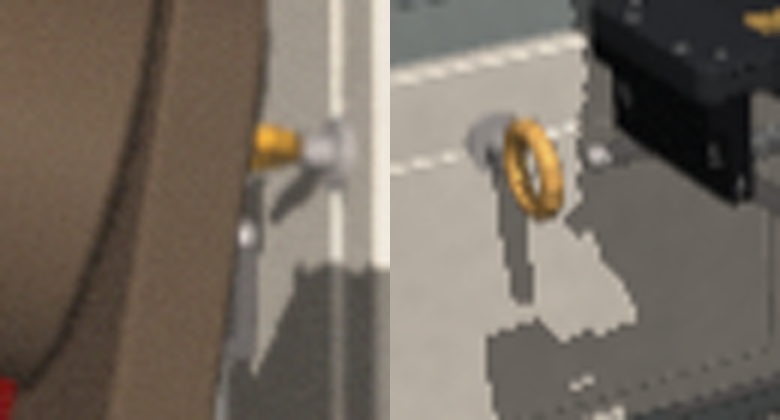

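The pin tip is at top (441,214) and scene (254.5,170.7). Extending its line reaches the ring centre to within about 2 mm. I back off 2 mm and insert.

Emit:
apply_moves(increments=[[1,0,2,0,0],[1,0,0,4,0],[1,0,0,5,0],[1,0,0,5,0],[1,0,0,5,0],[1,0,0,5,0],[1,0,0,0,0]])

```text
t: 8.1
eef_pos: [577.5, -100.2, 288.9]
tcp_rot: [1.975, 1.571, 1.892]
ft_force: [0.3, -0.7, -1.7]
opening: 0.188
```

Emit:
apply_moves(increments=[[1,0,0,5,0],[1,0,0,5,0],[1,0,0,4,0],[1,0,0,0,0],[1,0,0,0,0]])

```text
t: 8.6
eef_pos: [590.8, -101.2, 289.0]
tcp_rot: [2.562, 1.571, 2.479]
ft_force: [0.0, -0.1, -1.8]
opening: 0.186
```

```bash
python3 - <<'E'
from h import *
from cell import status,imaging
np.set_printoptions(precision=2,suppress=True)
s=status.state();print(s['t'],s['eef_pos'],s['ft_force'],s['moment'],s['opening'])
for n in('top','scene'):
    W=imaging.read_camera(n);pickle.dump(W,open(f'pics/{n}4.pkl','wb'))
    cv2.imwrite(f'pics/{n}4.png',W['pixels'][:,:,::-1])
R=tool(s);G=s['eef_pos']+[0,0,8];py=R[:,2];px=-R[:,1]
E=np.array([600,-245.1,297]);d=E-(G+140*px+20*py);print('eye-hook in px,py,z',d@px,d@py,d[2])
t=cv2.imread('pics/top4.png'); u=cv2.imread('pics/scene4.png')
a=cv2.resize(t[175:245,400:465],None,fx=6,fy=6,interpolation=cv2.INTER_CUBIC)
b=cv2.resize(u[145:215,220:285],None,fx=6,fy=6,interpolation=cv2.INTER_CUBIC)
cv2.imwrite('pics/crop5.png',np.hstack([a,b]))
E
```

```text
8.6 [ 590.83 -101.2   289.03] [ 0.   -0.1  -1.83] [-0.    0.04 -0.02] 0.18600561246457398
eye-hook in px,py,z 2.647759147315663 1.05827356851943 -0.01238241962698794
```

View pics/crop5.png

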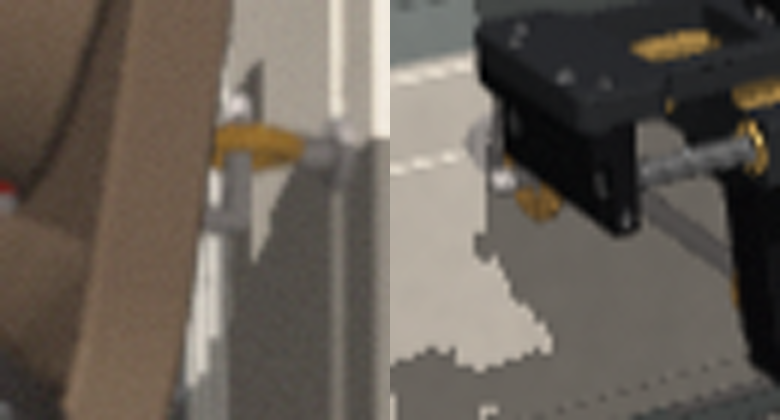

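The pin is through the ring; its tip shows beyond it at top (440,192). Wrist forces are about zero. I'll start easing the pull.

Emit:
apply_moves(increments=[[1,0.5,2,0,0],[1,0.5,2,0,0],[1,0.5,2,0,0],[1,0.3,1,0,0],[1,0,0,0,0]])

```text
t: 9.2
eef_pos: [591.4, -94.8, 287.3]
tcp_rot: [-1.4, 1.569, -1.483]
ft_force: [0.2, -4.8, -1.9]
opening: 0.183
```

Emit:
apply_moves(increments=[[1,0.3,1,0,0],[1,0.3,1,0,0],[1,0,0,0,0]])

```text
t: 9.5
eef_pos: [591.7, -93.8, 286.8]
tcp_rot: [-1.323, 1.568, -1.406]
ft_force: [-0.4, -10.9, -1.2]
opening: 0.187
```

Emit:
apply_moves(increments=[[1,0.2,0.8,0,0],[1,0.3,1,0,0],[1,0,0,0,0]])

```text
t: 9.8
eef_pos: [591.8, -91.7, 286.2]
tcp_rot: [-1.374, 1.569, -1.458]
ft_force: [0.1, -8.3, -2.5]
opening: 0.187
```

Emit:
apply_moves(increments=[[1,0.3,1,0,0],[1,0.3,1,0,0],[1,0,0,0,0]])

```text
t: 10.1
eef_pos: [591.9, -89.1, 285.5]
tcp_rot: [-1.55, 1.57, -1.633]
ft_force: [0.3, -5.1, -2.0]
opening: 0.19
```

Emit:
apply_moves(increments=[[1,0.7,2,0,0],[1,0.8,2.5,0,0],[1,1.2,3,0,0],[1,1.3,3,0,0],[1,1.3,3,0,0],[1,1.4,3,0,0],[1,1.5,3,0,0],[1,1.6,3,0,0],[1,1.6,3,0,0],[1,0,0,0,0]])

```text
t: 11.1
eef_pos: [593.9, -62.5, 274.0]
tcp_rot: [2.265, 1.57, 2.182]
ft_force: [-1.3, -0.7, -2.2]
opening: 0.189
```

```bash
python3 - <<'E'
from h import *
from cell import status,imaging
np.set_printoptions(precision=2,suppress=True)
s=status.state();print(s['t'],s['eef_pos'],s['ft_force'],s['moment'],s['opening'])
u=imaging.read_camera('scene')['pixels'][:,:,::-1]
b=cv2.resize(u[110:270,150:330],None,fx=3.5,fy=3.5,interpolation=cv2.INTER_CUBIC)
cv2.imwrite('pics/crop6.png',b)
E
```

```text
11.1 [593.94 -62.5  273.95] [-1.29 -0.66 -2.22] [-0.18  0.06 -0.05] 0.1894177086508834
```

View pics/crop6.png

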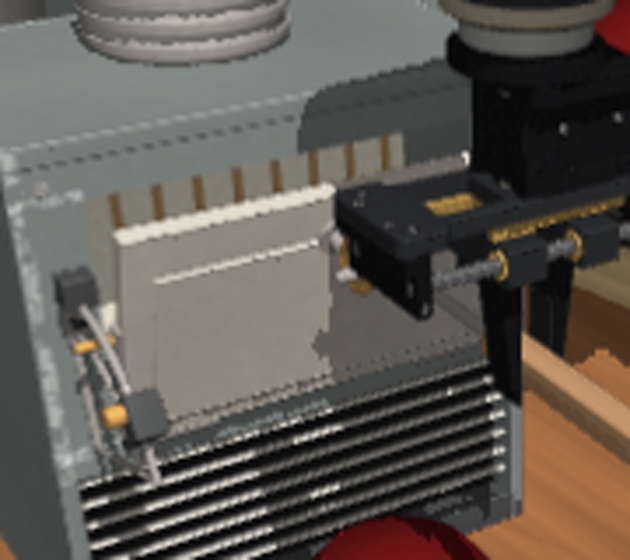

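Emit:
apply_moves(increments=[[1,1.8,3,0,0],[1,3,4,0,0],[1,3.2,4,0,0],[1,3.5,4,0,0],[1,4,4,0,0],[1,4,3.5,0,0],[1,4,3.3,0,0],[1,4,3,0,0],[1,4,2.5,0,0],[1,0,0,0,0]])

```text
t: 12.15
eef_pos: [596.5, -31.3, 242.2]
tcp_rot: [2.482, 1.57, 2.399]
ft_force: [1.1, 0.5, -1.0]
opening: 0.185
```

```bash
cat > st.py <<'E'
from h import *
from cell import status
np.set_printoptions(precision=2,suppress=True)
s=status.state();print(s['t'],s['eef_pos'],s['ft_force'],s['moment'],s['opening'],tool(s)[:,2])
E
python3 st.py
```

```text
12.15 [596.49 -31.31 242.16] [ 1.06  0.48 -1.01] [-0.1   0.09  0.02] 0.1850413021342277 [ 1.   -0.08 -0.  ]
```

Emit:
apply_moves(increments=[[1,2.2,1.5,0,0],[1,2.2,1.5,0,0],[1,2.2,1.5,0,0],[1,2.2,1.5,0,0],[1,0,0,0,0]])

```text
t: 12.65
eef_pos: [597.0, -25.7, 233.6]
tcp_rot: [2.642, 1.57, 2.559]
ft_force: [0.1, 1.0, -1.3]
opening: 0.186
```

Emit:
apply_moves(increments=[[1,2.2,1.4,0,0],[1,2.2,1.4,0,0],[1,2.2,1.3,0,0],[1,0,0,0,0]])

```text
t: 13.05
eef_pos: [597.3, -21.5, 226.9]
tcp_rot: [2.614, 1.57, 2.531]
ft_force: [1.0, -0.5, -1.1]
opening: 0.189
```

Emit:
apply_moves(increments=[[1,2.4,1.3,0,0],[1,2.4,1.3,0,0],[1,2.4,1.2,0,0],[1,0,0,0,0]])

```text
t: 13.45
eef_pos: [597.6, -17.8, 219.7]
tcp_rot: [2.728, 1.57, 2.645]
ft_force: [-0.1, -0.5, -1.8]
opening: 0.189
```

Emit:
apply_moves(increments=[[1,2.4,1.1,0,0],[1,2.4,1.1,0,0],[1,2.4,1,0,0],[1,0,0,0,0]])

```text
t: 13.85
eef_pos: [597.9, -14.6, 212.5]
tcp_rot: [2.734, 1.57, 2.651]
ft_force: [-0.6, 0.4, -0.6]
opening: 0.185
```

```bash
python3 st.py; python3 - <<'E'
from h import *
from cell import imaging
u=imaging.read_camera('scene')['pixels'][:,:,::-1]
b=cv2.resize(u[130:290,150:350],None,fx=3.7,fy=3.7,interpolation=cv2.INTER_CUBIC)
cv2.imwrite('pics/crop7.png',b)
E
```

```text
13.85 [597.9  -14.62 212.51] [-0.58  0.43 -0.63] [-0.05  0.06 -0.02] 0.18544817544550882 [ 1.   -0.08 -0.  ]
```

View pics/crop7.png

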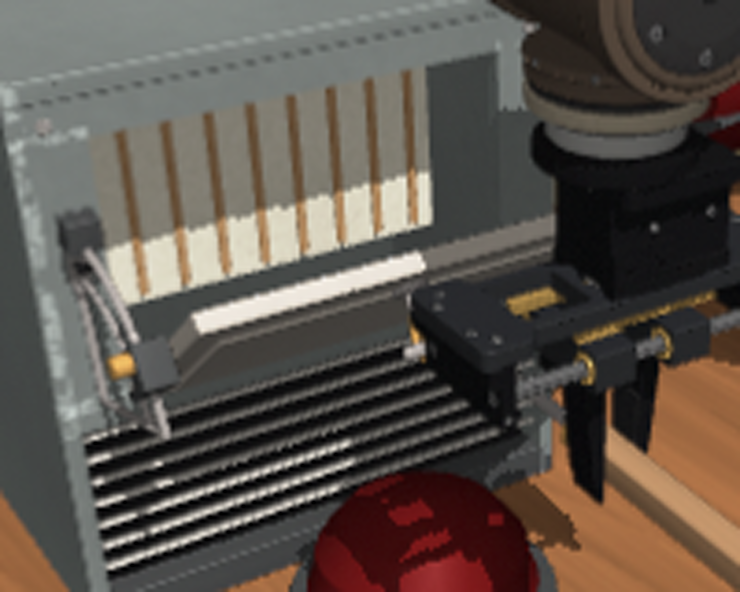

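The hatch follows (about 0.85 rad) and its +y edge is near the dark catch block at crop (155,360). From here I use smaller steps and watch the force.

Emit:
apply_moves(increments=[[1,1.5,0.8,0,0],[1,1.5,0.8,0,0],[1,0,0,0,0]])

```text
t: 14.2
eef_pos: [598.3, -13.4, 210.0]
tcp_rot: [-0.831, 1.57, -0.914]
ft_force: [-0.5, -2.3, -0.1]
opening: 0.189
```

Emit:
apply_moves(increments=[[1,1.5,0.7,0,0],[1,1.5,0.7,0,0],[1,0,0,0,0]])

```text
t: 14.5
eef_pos: [598.3, -12.3, 206.9]
tcp_rot: [-1.209, 1.57, -1.292]
ft_force: [0.2, -5.0, 0.1]
opening: 0.187
```

Emit:
apply_moves(increments=[[1,1.5,0.7,0,0],[1,1.5,0.7,0,0],[1,0,0,0,0]])

```text
t: 14.8
eef_pos: [598.6, -11.4, 203.9]
tcp_rot: [-1.206, 1.569, -1.289]
ft_force: [-0.6, -7.5, 1.0]
opening: 0.188
```

```bash
python3 st.py
```

```text
14.8 [598.56 -11.36 203.9 ] [-0.56 -7.54  0.98] [-1.83  0.08 -0.05] 0.18758675784007814 [ 1.   -0.08  0.  ]
```

Emit:
apply_moves(increments=[[1,1.5,0.8,0,0],[1,1.5,0.8,0,0],[1,0,0,0,0]])

```text
t: 15.1
eef_pos: [598.7, -10.3, 201.0]
tcp_rot: [-1.234, 1.568, -1.318]
ft_force: [-0.2, -11.5, 0.9]
opening: 0.188
```

Emit:
apply_moves(increments=[[1,1.5,0.8,0,0],[1,1.5,0.8,0,0],[1,0,0,0,0]])

```text
t: 15.4
eef_pos: [598.5, -7.0, 197.5]
tcp_rot: [2.332, 1.57, 2.249]
ft_force: [-0.1, 0.1, -1.4]
opening: 0.187
```

```bash
python3 st.py
```

```text
15.4 [598.45  -7.   197.55] [-0.09  0.06 -1.43] [-0.04  0.03  0.02] 0.18687528737422732 [ 1.   -0.08 -0.  ]
```

Emit:
apply_moves(increments=[[1,1.5,0.6,0,0],[1,1.5,0.6,0,0],[1,0,0,0,0]])

```text
t: 15.7
eef_pos: [598.7, -5.8, 194.6]
tcp_rot: [2.833, 1.57, 2.75]
ft_force: [0.5, -0.7, -0.9]
opening: 0.188
```

```bash
python3 st.py; python3 - <<'E'
from h import *
from cell import imaging
o=[]
for n,(x,y) in(('top',(390,110)),('scene',(170,150))):
    c=imaging.read_camera(n);pickle.dump(c,open(f'pics/{n}8.pkl','wb'));u=c['pixels'][:,:,::-1];cv2.imwrite(f'pics/{n}8.png',u)
    o.append(cv2.resize(u[y:y+(130 if n=='top' else 130),x:x+(90 if n=='top' else 130)],None,fx=3.6,fy=3.6,interpolation=cv2.INTER_CUBIC))
cv2.imwrite('pics/crop8.png',np.hstack(o))
E
```

```text
15.7 [598.65  -5.81 194.65] [ 0.46 -0.7  -0.86] [-0.17  0.05  0.04] 0.18780149581549996 [ 1.   -0.08 -0.  ]
```

View pics/crop8.png

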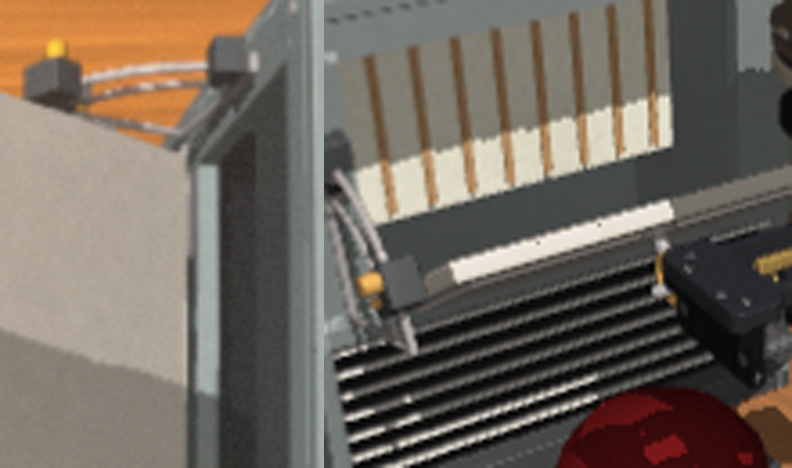

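```bash
python3 - <<'E'
from h import *
np.set_printoptions(precision=1,suppress=True)
px=np.array([-.08,-.997,0]);py=np.array([.997,-.08,0]);z=np.array([0,0,1.])
H=np.array([600,-245.1,297])+36*px-128*z
def P(th,u,n,y): # u along panel, n toward front
    return H+y*py-px*(u*np.sin(th)+n*np.cos(th))+z*(u*np.cos(th)-n*np.sin(th))
for th in(.7,.8,.85,.9,.95,1.0,1.05,1.1):
    print(th,'eye',proj(S,P(th,128,36,0)),'tipfront+y',proj(S,P(th,158,6,130)),'back',proj(S,P(th,158,-6,130)),'-y front',proj(S,P(th,158,6,-130)), P(th,128,36,0))
E
```

```text
0.7 eye [262.1 209.5] tipfront+y [198.1 206.3] back [195.6 200.6] -y front [313.9 175.7] [ 605.9 -171.3  243.7]
0.8 eye [264.  215.8] tipfront+y [201.3 214.2] back [198.9 208.2] -y front [316.8 182.4] [ 606.5 -164.4  232.4]
0.85 eye [264.9 218.9] tipfront+y [202.8 218.2] back [200.5 212.1] -y front [318.1 185.9] [ 606.7 -161.4  226.4]
0.9 eye [265.6 222.1] tipfront+y [204.2 222.2] back [202.  216.1] -y front [319.3 189.4] [ 606.9 -158.7  220.4]
0.95 eye [266.4 225.2] tipfront+y [205.6 226.3] back [203.5 220.1] -y front [320.5 192.9] [ 607.1 -156.3  214.2]
1.0 eye [267.  228.3] tipfront+y [207.  230.4] back [204.9 224.2] -y front [321.5 196.5] [ 607.3 -154.2  207.9]
1.05 eye [267.5 231.4] tipfront+y [208.3 234.6] back [206.3 228.3] -y front [322.5 200.1] [ 607.4 -152.4  201.5]
1.1 eye [268.  234.4] tipfront+y [209.5 238.7] back [207.6 232.4] -y front [323.3 203.7] [ 607.6 -151.   195. ]
```

Pin and ring are still engaged at scene (263,231), and the hatch is at about 0.96 rad by the image. The force rose to about 12 N and then dropped, which may be the click. I'll feel for the hard stop.

Emit:
apply_moves(increments=[[1,1.5,0.5,0,0],[1,1.5,0.5,0,0],[1,0,0,0,0]])

```text
t: 16.1
eef_pos: [598.9, -5.4, 191.9]
tcp_rot: [-1.128, 1.57, -1.211]
ft_force: [-1.1, -4.0, 2.0]
opening: 0.191
```

Emit:
apply_moves(increments=[[1,1,0.5,0,0],[1,1,0.5,0,0],[1,0,0,0,0]])

```text
t: 16.4
eef_pos: [599.1, -5.0, 190.1]
tcp_rot: [-1.09, 1.569, -1.173]
ft_force: [-0.2, -7.3, 1.5]
opening: 0.194
```

```bash
python3 st.py; python3 - <<'E'
from h import *
from cell import imaging
a=cv2.imread('pics/scene8.png')
c=imaging.read_camera('scene');u=np.ascontiguousarray(c['pixels'][:,:,::-1]);cv2.imwrite('pics/scene9.png',u)
# compare hatch bright strip and ring in fixed columns
for c_ in(215,225,235,245):
    for im in(a,u):
        col=im[190:250,c_].astype(int).sum(1); r=np.where(col>600)[0]+190; print(c_,r.min() if len(r) else None,r.max() if len(r) else None,len(r))
for im in(a,u):
    g=cv2.cvtColor(im[200:260,245:285],cv2.COLOR_BGR2HSV);m=cv2.inRange(g,(10,120,90),(32,255,255));n,l,s,ce=cv2.connectedComponentsWithStats(m);print([(s[i],ce[i]+[245,200]) for i in range(1,n) if s[i][4]>3])
E
```

```text
16.4 [599.12  -5.02 190.08] [-0.16 -7.31  1.54] [-1.78  0.09 -0.13] 0.1935213073247358 [ 1.   -0.08  0.  ]
215 190 225 19
215 190 225 18
225 190 222 16
225 190 222 15
235 190 219 13
235 190 219 13
245 190 216 10
245 190 216 10
[(array([17, 21,  2,  7, 13], dtype=int32), array([262.53846154, 223.76923077])), (array([20, 32,  3,  3,  6], dtype=int32), array([266.16666667, 232.83333333]))]
[(array([17, 19,  6, 10, 21], dtype=int32), array([263.80952381, 222.80952381]))]
```

Emit:
apply_moves(increments=[[1,0.8,0.8,0,0],[1,0.5,0.8,0,0],[1,0,0,0,0]])

```text
t: 16.75
eef_pos: [599.5, -4.6, 189.0]
tcp_rot: [-1.16, 1.567, -1.243]
ft_force: [-1.0, -16.0, 1.2]
opening: 0.19
```

Emit:
apply_moves(increments=[[1,0.8,0.8,0,0],[1,0.5,0.5,0,0],[1,0,0,0,0]])

```text
t: 17.05
eef_pos: [599.7, -4.3, 187.8]
tcp_rot: [-1.171, 1.566, -1.255]
ft_force: [-0.8, -22.5, 3.0]
opening: 0.188
```

```bash
python3 st.py; cat > cmp.py <<'E'
from h import *
from cell import imaging
import sys
c=imaging.read_camera('scene');u=np.ascontiguousarray(c['pixels'][:,:,::-1]);cv2.imwrite(f'pics/{sys.argv[1]}.png',u)
for c_ in(215,225,235,245):
    r=[]
    for f in('scene8','scene9',sys.argv[1]):
        col=cv2.imread(f'pics/{f}.png')[195:250,c_].astype(float).sum(1)
        col=col[8:]; g=np.diff(col); k=np.argmin(g); r.append((k+203,g[k]))
    print(c_,r)
E
python3 cmp.py scene10
```

```text
17.05 [599.72  -4.34 187.85] [ -0.78 -22.53   3.03] [-4.25  0.15 -0.2 ] 0.1877832512763215 [ 1.   -0.08  0.  ]
215 [(np.int64(225), np.float64(-335.0)), (np.int64(226), np.float64(-237.0)), (np.int64(226), np.float64(-326.0))]
225 [(np.int64(222), np.float64(-303.0)), (np.int64(223), np.float64(-250.0)), (np.int64(223), np.float64(-326.0))]
235 [(np.int64(219), np.float64(-301.0)), (np.int64(220), np.float64(-272.0)), (np.int64(220), np.float64(-350.0))]
245 [(np.int64(216), np.float64(-243.0)), (np.int64(217), np.float64(-307.0)), (np.int64(217), np.float64(-365.0))]
```

Emit:
apply_moves(increments=[[1,-1,-2,0,0],[1,-2,-2,0,0],[1,-2,-1,0,0],[1,-2,-0.7,0,0],[1,-2,-0.7,0,0],[1,-2,-0.7,0,0],[1,0,0,0,0]])

```text
t: 17.8
eef_pos: [598.5, -8.1, 198.4]
tcp_rot: [2.055, 1.571, 1.972]
ft_force: [-0.3, -0.6, -3.6]
opening: 0.189
```

Emit:
apply_moves(increments=[[1,-2,-0.7,0,0],[1,-2,-0.7,0,0],[1,-1.5,0,0,0],[1,0,0,0,0]])

```text
t: 18.2
eef_pos: [598.5, -9.6, 204.0]
tcp_rot: [0.42, 1.571, 0.337]
ft_force: [-0.2, 1.4, -3.4]
opening: 0.188
```

```bash
python3 st.py;python3 cmp.py scene11
```

```text
18.2 [598.48  -9.64 204.03] [-0.24  1.43 -3.38] [ 0.2   0.13 -0.07] 0.18808508952832437 [ 1.   -0.08  0.  ]
215 [(np.int64(225), np.float64(-335.0)), (np.int64(226), np.float64(-237.0)), (np.int64(242), np.float64(-239.0))]
225 [(np.int64(222), np.float64(-303.0)), (np.int64(223), np.float64(-250.0)), (np.int64(222), np.float64(-204.0))]
235 [(np.int64(219), np.float64(-301.0)), (np.int64(220), np.float64(-272.0)), (np.int64(247), np.float64(-244.0))]
245 [(np.int64(216), np.float64(-243.0)), (np.int64(217), np.float64(-307.0)), (np.int64(217), np.float64(-253.0))]
```

Emit:
apply_moves(increments=[[1,-1.5,-0.7,0,0],[1,-1.5,-0.7,0,0],[1,-1.5,-0.7,0,0],[1,0,0,0,0]])

```text
t: 18.65
eef_pos: [598.4, -11.9, 208.6]
tcp_rot: [0.035, 1.57, -0.048]
ft_force: [0.9, -0.1, -4.0]
opening: 0.189
```

```bash
python3 st.py;sed -i "s/'scene8','scene9',/'scene10','scene11',/;s/g=np.diff(col)/g=np.diff(col)[:20]/" cmp.py;python3 cmp.py scene12
```

```text
18.65 [598.38 -11.86 208.61] [ 0.95 -0.12 -4.  ] [ 0.27  0.08 -0.04] 0.1889606231859183 [ 1.   -0.08  0.  ]
215 [(np.int64(203), np.float64(-229.0)), (np.int64(203), np.float64(-229.0)), (np.int64(203), np.float64(-228.0))]
225 [(np.int64(222), np.float64(-108.0)), (np.int64(222), np.float64(-204.0)), (np.int64(222), np.float64(-210.0))]
235 [(np.int64(220), np.float64(-350.0)), (np.int64(220), np.float64(-223.0)), (np.int64(220), np.float64(-205.0))]
245 [(np.int64(217), np.float64(-365.0)), (np.int64(217), np.float64(-253.0)), (np.int64(217), np.float64(-249.0))]
```

Emit:
apply_moves(increments=[[1,-0.5,-1.5,0,0],[1,-0.5,-1.5,0,0],[1,0,-1.5,0,0],[1,0,-1,0,0],[1,0,0,0,0]])

```text
t: 19.2
eef_pos: [597.8, -16.5, 209.3]
tcp_rot: [1.703, 1.569, 1.62]
ft_force: [0.7, 7.7, -3.9]
opening: 0.188
```

Emit:
apply_moves(increments=[[1,0,-1,0,0],[1,0,-1,0,0],[1,0,0,0,0]])

```text
t: 19.5
eef_pos: [597.6, -17.6, 209.4]
tcp_rot: [1.629, 1.568, 1.546]
ft_force: [0.8, 12.6, -2.1]
opening: 0.187
```

```bash
python3 st.py;python3 cmp.py scene13
```

```text
19.5 [597.62 -17.56 209.41] [ 0.78 12.59 -2.07] [2.39 0.   0.13] 0.18721106576168506 [ 1.   -0.08 -0.  ]
215 [(np.int64(203), np.float64(-229.0)), (np.int64(203), np.float64(-229.0)), (np.int64(203), np.float64(-229.0))]
225 [(np.int64(222), np.float64(-108.0)), (np.int64(222), np.float64(-204.0)), (np.int64(221), np.float64(-253.0))]
235 [(np.int64(220), np.float64(-350.0)), (np.int64(220), np.float64(-223.0)), (np.int64(218), np.float64(-227.0))]
245 [(np.int64(217), np.float64(-365.0)), (np.int64(217), np.float64(-253.0)), (np.int64(216), np.float64(-225.0))]
```

The push-back at the eye reached about 5 N along its path and climbed stiffly with almost no hatch travel. That is past the hinge's 3 N, so the stay is latched. I'll centre the pin in the ring and withdraw.

Emit:
apply_moves(increments=[[1,0,2,0,0],[1,1,2,0,0],[1,1,2,0,0],[1,1,0.5,0,0],[1,1,0,0,0],[1,0,0,0,0]])

```text
t: 20.15
eef_pos: [598.2, -12.9, 205.2]
tcp_rot: [-2.988, 1.571, -3.071]
ft_force: [-0.2, -0.6, -1.0]
opening: 0.188
```

```bash
python3 st.py;python3 cmp.py scene14
```

```text
20.15 [598.17 -12.89 205.17] [-0.16 -0.62 -1.01] [-0.05  0.1  -0.02] 0.18825192987351633 [ 1.   -0.08 -0.  ]
215 [(np.int64(203), np.float64(-229.0)), (np.int64(203), np.float64(-229.0)), (np.int64(203), np.float64(-227.0))]
225 [(np.int64(222), np.float64(-108.0)), (np.int64(222), np.float64(-204.0)), (np.int64(221), np.float64(-255.0))]
235 [(np.int64(220), np.float64(-350.0)), (np.int64(220), np.float64(-223.0)), (np.int64(218), np.float64(-223.0))]
245 [(np.int64(217), np.float64(-365.0)), (np.int64(217), np.float64(-253.0)), (np.int64(216), np.float64(-233.0))]
```

Emit:
apply_moves(increments=[[1,0,0,-4,0],[1,0,0,-5,0],[1,0,0,-6,0],[1,0,0,0,0]])

```text
t: 20.6
eef_pos: [582.4, -11.4, 205.5]
tcp_rot: [2.841, 1.571, 2.758]
ft_force: [-0.6, 0.3, -1.6]
opening: 0.187
```

Emit:
apply_moves(increments=[[1,0,0,-6,0],[1,0,0,-7,0],[1,0,0,-7,0],[1,0,0,-7,0],[1,0,0,-5,0],[1,0,0,0,0]])

```text
t: 21.2
eef_pos: [550.8, -8.8, 205.5]
tcp_rot: [1.586, 1.571, 1.503]
ft_force: [-0.7, 0.5, -2.2]
opening: 0.184
```

```bash
python3 st.py;python3 cmp.py scene15
```

```text
21.2 [550.77  -8.77 205.49] [-0.73  0.5  -2.18] [-0.02  0.05  0.02] 0.18441256733870903 [ 1.   -0.08 -0.  ]
215 [(np.int64(203), np.float64(-229.0)), (np.int64(203), np.float64(-229.0)), (np.int64(203), np.float64(-227.0))]
225 [(np.int64(222), np.float64(-108.0)), (np.int64(222), np.float64(-204.0)), (np.int64(221), np.float64(-254.0))]
235 [(np.int64(220), np.float64(-350.0)), (np.int64(220), np.float64(-223.0)), (np.int64(218), np.float64(-222.0))]
245 [(np.int64(217), np.float64(-365.0)), (np.int64(217), np.float64(-253.0)), (np.int64(216), np.float64(-230.0))]
```

Emit:
apply_moves(increments=[[1,0,10,0,0],[1,0,25,0,0],[1,0,35,-5,0],[1,0,40,-8,0],[1,0,40,-10,0],[1,0,40,-10,0],[1,0,40,-10,0],[1,0,30,-10,0],[1,0,15,-4.8,0],[1,0,4.5,0,0]])

```text
t: 22.25
eef_pos: [516.4, 276.1, 205.2]
tcp_rot: [2.888, 1.571, 2.807]
ft_force: [-0.3, -0.2, -2.0]
opening: 0.188
```

Emit:
apply_moves(increments=[[1,0,0,0,-2],[1,0,0,0,-4],[1,0,0,0,-3],[1,0,0,0,-0.7],[1,0,0,0,0],[1,0,0,0,0]])

```text
t: 22.85
eef_pos: [517.2, 274.0, 205.3]
tcp_rot: [0.024, 1.571, 0.108]
ft_force: [0.1, 0.3, -1.9]
opening: 0.187
```

```bash
python3 st.py; python3 - <<'E'
from h import *
from cell import imaging,status
np.set_printoptions(precision=1,suppress=True)
s=status.state();R=tool(s);G=s['eef_pos']+[0,0,8];py=R[:,2];px=-R[:,1]
o=[]
C={}
for n,(x,y,w,h) in(('top',(120,220,150,85)),('scene',(330,270,230,130))):
    c=imaging.read_camera(n);C[n]=c;u=np.ascontiguousarray(c['pixels'][:,:,::-1]);cv2.imwrite(f'pics/{n}16.png',u)
    o.append(cv2.resize(u[y:y+h,x:x+w],(w*300//h,300),interpolation=cv2.INTER_CUBIC))
    for nm,l in(('butt',-120*px),('ferr',20*px),('corner',140*px),('tip',140*px+36*py)): print(n,nm,proj(c,G+l))
W=max(i.shape[1] for i in o)
cv2.imwrite('pics/crop16.png',np.vstack([np.pad(i,((0,0),(0,W-i.shape[1]),(0,0))) for i in o]))
E
```

```text
22.85 [517.19 274.04 205.34] [ 0.06  0.34 -1.9 ] [-0.05  0.05 -0.04] 0.18688046985569284 [1.   0.08 0.  ]
top butt [101.7 265. ]
top ferr [171.6 257.3]
top corner [233.1 250.5]
top tip [231.5 232. ]
scene butt [554.5 363. ]
scene ferr [462.2 312.8]
scene corner [399.6 278.9]
scene tip [386.8 287.6]
```

View pics/crop16.png

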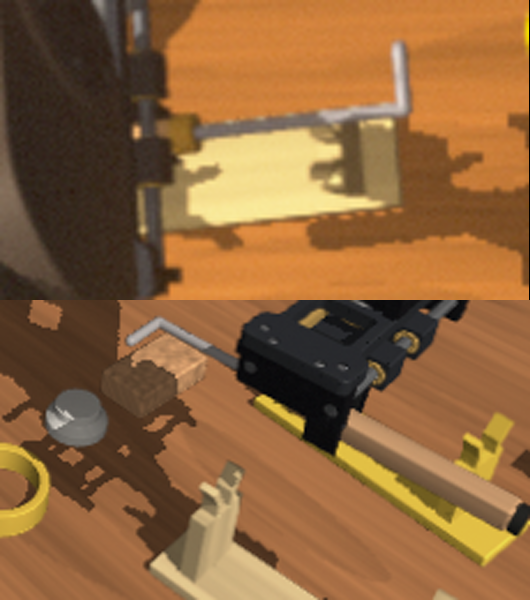

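The pole is level, and the hook corner at top (234.7,250.3) and scene (399,279.5) matches to about 2 mm. That is the same offset as before hooking, so there was no axial slip. I'll lower it into the rest.

Emit:
apply_moves(increments=[[1,10,0.5,-1.5,-0.4],[1,25,0,0,0],[1,30,0,0,0],[1,20,0,0,0],[1,10,0,0,0],[1,3,0,0,0],[1,0,0,0,0]])

```text
t: 23.65
eef_pos: [515.5, 275.0, 107.4]
tcp_rot: [0.605, 1.571, 0.699]
ft_force: [0.1, -0.4, -0.7]
opening: 0.188
```

```bash
python3 - <<'E'
exec(open('st.py').read())
print(tool(s)); d=np.array([515.6,274.4,72.1])-s['eef_pos'];print('remaining tool shift',tool(s).T@d)
E
```

```text
23.65 [515.53 274.97 107.44] [ 0.11 -0.38 -0.71] [-0.02  0.05 -0.03] 0.18756214170693788 [1.   0.09 0.  ]
[[ 0.   -0.09  1.  ]
 [ 0.    1.    0.09]
 [-1.    0.    0.  ]]
remaining tool shift [35.34 -0.58  0.02]
```

Emit:
apply_moves(increments=[[1,4,-0.6,0,0],[1,5,0,0,0],[1,5,0,0,0],[1,5,0,0,0],[1,4,0,0,0],[1,4,0,0,0],[1,0,0,0,0]])

```text
t: 24.35
eef_pos: [515.2, 274.2, 79.7]
tcp_rot: [-2.92, 1.57, -2.827]
ft_force: [-0.4, 0.4, -0.8]
opening: 0.188
```

Emit:
apply_moves(increments=[[1,2,0,0,0],[1,2,0,0,0],[1,1.5,0,0,0],[1,1,0,0,0],[1,0,0,0,0],[1,0,0,0,0]])

```text
t: 24.95
eef_pos: [515.5, 274.3, 73.9]
tcp_rot: [0.656, 1.571, 0.75]
ft_force: [0.2, 0.3, -2.4]
opening: 0.188
```

```bash
python3 st.py
```

```text
24.95 [515.5  274.3   73.89] [ 0.16  0.29 -2.37] [-0.04  0.04 -0.01] 0.18812761616503965 [1.   0.09 0.  ]
```

Emit:
apply_moves(increments=[[1,0.6,0,0,0],[1,0.6,0,0,0],[1,0,0,0,0],[1,0,0,0,0]])

```text
t: 25.35
eef_pos: [515.5, 274.3, 72.7]
tcp_rot: [0.567, 1.571, 0.661]
ft_force: [-0.0, 0.3, -0.1]
opening: 0.187
```

Emit:
apply_moves(increments=[[1,0.6,0,0,0],[1,0,0,0,0],[1,0,0,0,0]])

```text
t: 25.65
eef_pos: [515.6, 274.3, 72.3]
tcp_rot: [0.417, 1.57, 0.51]
ft_force: [-0.8, -1.2, 3.2]
opening: 0.19
```

```bash
python3 st.py
```

```text
25.65 [515.56 274.28  72.3 ] [-0.83 -1.17  3.18] [0.03 0.24 0.02] 0.18980420641465104 [1.   0.09 0.  ]
```

Emit:
apply_moves(increments=[[0.75,0,0,0,0],[0.7,0,0,0,0],[0.6,0,0,0,0],[0.5,0,0,0,0],[0.3,0,0,0,0],[0.2,0,0,0,0],[0,0,0,0,0],[0,0,0,0,0],[0,0,0,0,0],[0,0,0,0,0]])

```text
t: 26.65
eef_pos: [515.5, 274.3, 72.1]
tcp_rot: [0.559, 1.571, 0.652]
ft_force: [0.2, 0.1, 0.4]
opening: 0.918
```

Emit:
apply_moves(increments=[[0,-5,0,0,0],[0,-15,0,0,0],[0,-30,0,0,0],[0,-40,0,0,0],[0,-40,0,0,0],[0,-30,0,0,0],[0,-10,0,0,0],[0,0,0,0,0]])

```text
t: 27.45
eef_pos: [515.7, 274.4, 243.3]
tcp_rot: [0.292, 1.568, 0.385]
ft_force: [0.2, -0.5, -0.3]
opening: 1.0
```

Emit:
apply_moves(increments=[[0,0,30,-20,0],[0,0,35,-30,0],[0,0,35,-30,0],[0,0,35,-30,0],[0,0,35,-30,0],[0,0,35,-30,0],[0,0,20,-10,0],[0,0,0,0,0],[0,0,0,0,0]])

```text
t: 28.35
eef_pos: [315.0, 481.1, 240.6]
tcp_rot: [-2.274, 1.568, -2.18]
ft_force: [0.4, -0.3, -0.1]
opening: 1.003
```

```bash
python3 st.py; python3 cmp.py scene17; python3 - <<'E'
from h import *
from cell import imaging
np.set_printoptions(precision=1,suppress=True)
t=imaging.read_camera('top')['pixels'];t0=T['pixels'];s=cv2.cvtColor(cv2.imread('pics/scene17.png'),cv2.COLOR_BGR2RGB);s0=S['pixels']
cv2.imwrite('pics/top17.png',t[:,:,::-1])
def blob(im,lo,hi,x,y,w,h):
    m=cv2.inRange(cv2.cvtColor(im,cv2.COLOR_RGB2HSV)[y:y+h,x:x+w],lo,hi);M=cv2.moments(m,True);return (M['m00'],M['m10']/max(M['m00'],1)+x,M['m01']/max(M['m00'],1)+y)
for nm,a,b,lo,hi,r in(('ferrule T',t0,t,(18,150,120),(32,255,255),(180,250,25,30)),('ferrule S',s0,s,(15,150,120),(32,255,255),(438,360,20,25)),
  ('lamp T',t0,t,(0,150,40),(8,255,255),(340,180,100,100)),('tape T',t0,t,(18,150,120),(32,255,255),(260,200,55,60)),('yrest',t0,t,(24,150,120),(32,255,255),(150,335,125,55))):
    print(nm,np.array(blob(a,lo,hi,*r)),np.array(blob(b,lo,hi,*r)))
for nm,a,b,(x,y,w,h) in(('rest T',t0,t,(118,236,145,60)),('rest S',s0,s,(375,325,175,145)),('block/cap S',s0,s,(340,280,85,60)),('gun T',t0,t,(125,140,95,95)),('tin,cup T',t0,t,(225,125,110,55)),('lamp S',s0,s,(225,255,80,60))):
    d=np.abs(a[y:y+h,x:x+w].astype(int)-b[y:y+h,x:x+w]).max(2);print(nm,'mean diff',d.mean(),'frac>50',(d>50).mean())
E
```

```text
28.35 [314.97 481.13 240.57] [ 0.38 -0.32 -0.14] [-0.08 -0.   -0.01] 1.0027791507656523 [ 1.    0.09 -0.  ]
215 [(np.int64(203), np.float64(-229.0)), (np.int64(203), np.float64(-229.0)), (np.int64(203), np.float64(-216.0))]
225 [(np.int64(222), np.float64(-108.0)), (np.int64(222), np.float64(-204.0)), (np.int64(221), np.float64(-243.0))]
235 [(np.int64(220), np.float64(-350.0)), (np.int64(220), np.float64(-223.0)), (np.int64(218), np.float64(-215.0))]
245 [(np.int64(217), np.float64(-365.0)), (np.int64(217), np.float64(-253.0)), (np.int64(216), np.float64(-217.0))]
ferrule T [ 54.  190.6 264.3] [ 53.  191.1 263.9]
ferrule S [ 76.  447.  370.3] [ 78.  446.1 370.3]
lamp T [2837.   387.8  228.2] [908.  370.5 228.7]
tape T [525.  287.6 228.8] [524.  287.8 228.8]
yrest [2772.   211.3  360.8] [2533.   211.5  360.3]
rest T mean diff 5.073218390804597 frac>50 0.004827586206896552
rest S mean diff 9.856709359605912 frac>50 0.0470935960591133
block/cap S mean diff 6.107450980392157 frac>50 0.004901960784313725
gun T mean diff 3.7289750692520776 frac>50 0.0
tin,cup T mean diff 3.5836363636363635 frac>50 0.0
lamp S mean diff 4.063125 frac>50 0.0022916666666666667
```

```bash
python3 -c "
from cell import env
print(env.job_done())"
```

```text
the job is handed in; nothing more can be done
None
```

The hatch is open and held by its catch, the pole is back in the wooden rest, and I handed the job in at about 28 s on the robot's clock.

**What I did:** I took the pole from the wooden rest and put its pin through the eye. I eased the hatch past the roller (about 11 N) and down. At about 0.96 rad the pull at the eye built up to 12 N and then dropped away. I centred the pin in the eye and withdrew it sideways, then laid the pole back in both forks, pressing down with about 5 N before I opened the gripper.

**Checks that agreed:**
- **Catch:** a further pull of up to 23 N met a stiff stop and did not move the hatch. A push back of about 13 N was also met stiffly.
- **Hatch after release:** its edge stayed within about 1 pixel of where it stood just after the click.
- **Pole:** the ferrule is back within 1 pixel of where it lay, in both the top and scene views.
- **Other things:** tape roll, cap, sanding block, tin, cup, spray gun, headlamp and yellow rest show no shift.

**Less certain:**
- **Click:** I inferred it from the force drop and the push-back test, not by seeing the stay pin. Under the push back, the hatch crept back about 0.01 to 0.02 rad before it held.
- **Headlamp:** the open hatch now hides part of it in the top view, so I checked it only in the scene view.

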